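# Pull the dish rack's cutlery arm out by one hole

### The arm

A 6-joint arm with a two-finger parallel gripper is mounted at the origin on the work surface. World frame = base frame: x ahead of the robot, y to its left, z up, the work surface at z = 0. Lengths are in m, angles in rad, forces in N, time in s.
With the tool pointing down it reaches from about 0.35 to 0.975 m from the base axis. Payload 4.9 kg.
Tool frame: the origin (TCP) lies at the very end of the fingers, on their centre line; the grasp point (between the pads) lies 19 mm behind it; z points along the fingers, y is the line along which they close (so a half turn about z gives the same grasp; the last joint's range is limited). The gripper opens to 85 mm and grips with 20 to 120 N. Pads are 22 mm wide; open, the fingers measure 114 mm over their backs; the gripper's body (76 mm by 85 mm) begins 54 mm behind the grasp point. The pads swing forward as they close: fully open they stand 13 mm farther back than shut.
Start: joints at [1.161, 0.053, 1.613, -0, 1.476, -0.119], TCP at [0.179, 0.599, 0.231] pointing down, gripper open.
Joint ranges: [-3.01, 3.01], [-1.01, 2.22], [0.06, 2.58], [-1.02, 4.17], [0.09, 2.62], [-3.14, 3.14]. Speed limits (rad/s): [2.57, 2.57, 3.14, 3.14, 3.14, 3.14].

### API

Orientations are given as a unit quaternion [w, x, y, z].
In Python, from plant import manip gives the robot as it stands.
- The arm moves only by the tool play_rows, never from a script. Its argument "series" is a list that holds one entry, the list of rows, each a list of 7 numbers: the shift along the world's x, y, z in m, then the turn, a rotation vector about the world's x, y, z in degrees, then the opening, from 0 (shut) to 1 (fully open). In form: [[[dx, dy, dz, rx, ry, rz, grip], ...]]. A call has 1 to 10 rows; each row shifts and turns the commanded pose from where the row before left it; what a row does not reach is not made up. A row lasts 1/10 s, in which the tool goes at most 50 mm and 8.59 degrees, less where a joint would pass 70% of its speed; a pose out of reach is approached as far as the arm can. A call with a gripper value outside its range is refused whole. The fingers move at their own pace and stop on an object; the grip force is fixed at half the most. Time passes only in rows, so rows that do not move let the fingers close. It gives the time, the measured TCP pose, the force, the opening and the grip force at its end, in the units of the state.
- manip.state(): the state, without advancing time (a new reading comes with each control period).
- manip.grab_frame(name): name is "side" or "top" or "wrist"; returns a dict with "frame" (480x640x3 uint8, blue, green, red), "mtx" (3x3 intrinsics, pixels), "R" (3x3) and "t" (3): a world point X has camera coordinates R X + t. Camera axes: x right, y down, z forward; pixel columns grow to the right and rows downward; lengths in m; the calibration is good to about 2 mm. A picture is of the moment at which its call begins. There is no depth.
- manip.job_done(): hands the job in; it is judged then, once.
The state is a dict: "time": time; "joint_pos": joint angles; "joint_vel": joint speeds; "joint_efforts": joint torques, N m; "tool_pos": TCP position; "tool_rot": TCP orientation; "contact_force": force on the tool from outside, world axes, zero at the start; "ft_torque": the same for the moment, N m; "gripper_width": opening from 0.0 (shut) to 1.0 (fully open); "grasp_force": force on a finger pad.
Only numpy, scipy, OpenCV 4.12 (cv2) and the standard library are available. Lean on these libraries where they do the work, as an engineer would, in place of code of your own. Each camera call takes 0.05 s, during which the arm holds its last target. There are 200 camera calls.

### The job

Extend the dish rack's pull-out arm to its next hole, so that its cutlery caddy hangs further out towards the sink: press the red spring button down flush, slide the arm outward over it, and stop when the button snaps up in the next hole, which is still out of sight in the white housing. Be gentle: do not force the button or the arm, and leave the mug, bowl and soap bottle where they stand.

Things in the scene. Friction and masses are not known exactly. Their poses are not given: they have to be found in the camera images.
- rack: White wire dish rack with plates, fixed to the counter. Origin on the counter (z = 0) straight under the red button; local z up. The arm pulls out level along local -y from a white housing (42 mm wide, top at z = 158 mm) that starts 20 mm from the origin on local +y; the frame (130 mm high, plates to 195 mm) starts at 150 mm. A rail inside the arm carries the button, which stays with the rack.
- pull_arm (a joint): How far the arm is slid out (rack's local -y), m: 0 at the start (up to 0.5 mm off), with the button in the first hole; 0.044 to 0.074, different each time and not visible, when the next hole reaches the button. Square steel tube 30 mm wide, flat top at z = 152 mm, wall 2 mm, holes 12 mm, about 1 mm of play in a hole. About 0.65 kg, slides with about 2.5 N of friction.
- button (a joint): Press of the red button, m: 0 up in a hole (6 mm proud), 0.006 flush with the arm's top, 0.008 under the arm's wall. Domed pin, 10 mm diameter; spring 3.6 N up, 7.2 N flush, 8.4 N under the wall. Up, it locks the arm; pressed about flush, its dome slips under the hole's edge when the arm is pushed outward with some 10 N. After about 6 mm of slide the wall holds it down by itself.
- button_top (a point): Top of the button's dome, 158 mm above the counter when up. When the button has snapped up in a hole it stops the arm dead: pushing on then only raises the force.
- ridge_top (a point): Middle of the top of the blue thumb ridge on the arm, z = 168 mm: a block 26 mm (local x) by 10 mm (local y), 16 mm high, on the arm's top, its middle 18 mm outward of the first hole's centre. A fingertip pressing the button can push against its near face (13 mm from the button's centre at the start); it can also be pinched across its 10 mm.
- mug: Blue mug, 76 mm in diameter, 90 mm high; origin under its centre. Bystander.
- bowl: White bowl, 110 mm in diameter, 50 mm high; origin under its centre. Bystander.
- soap: Green washing-up bottle, 60 mm in diameter, 190 mm high; origin under its centre. Bystander.
- caddy (a point): Middle of the rim of the grey cutlery caddy (85 x 75 x 110 mm, near side 130 mm outward of the first hole) hung on the arm's outer end; its cutlery stands up to about z = 215 mm. Moves with the arm.

How it is judged:
By the outcome, as a careful person would: the job done as asked, in the order asked, and still so for the second after the job is handed in, with the robot touching nothing.
It also fails if it takes over 48 s, if anything falls off the work surface, if the arm or the gripper's body presses on something with over 40 N, if the wrist force passes 120 N, or if a joint passes its speed limit or range.

## Working session

There is one attempt and no reset: what is moved stays moved. The work goes in short steps, Python scripts to look and compute and a tool call to move; the robot and the scene stay as the last step left them, time stands still between calls to the robot, and variables do not carry over. Pictures are saved under pics/ and viewed, at most 10 in all, crops included, and the job is handed in when it is done.

Besides the shell and the picture viewer there is one more tool, called after "Call:" in YAML: its name, and indented under it one key for each argument. play_rows: Moves the arm, as the interface text tells. Its arguments: {"type":"object","properties":{"series":{"type":"array"}},"required":["series"]}

```bash
mkdir -p pics; cat > h.py <<'E'
import numpy as np,cv2
from plant import manip
def ray(f,u,v,z):
    R,t,K=np.array(f['R']),np.array(f['t']),np.array(f['mtx'])
    c=-R.T@t; d=R.T@np.linalg.inv(K)@np.array([u,v,1.])
    return c+d*(z-c[2])/d[2]
def proj(f,X):
    p=np.array(f['mtx'])@(np.array(f['R'])@np.array(X)+np.array(f['t'])); return p[:2]/p[2]
def blobs(f,lo,hi,amin=15):
    h=cv2.cvtColor(np.ascontiguousarray(f['frame']),cv2.COLOR_BGR2HSV)
    m=cv2.inRange(h,np.array(lo),np.array(hi))
    n,l,s,c=cv2.connectedComponentsWithStats(m)
    return [(c[i].round(1).tolist(),s[i].tolist()) for i in range(1,n) if s[i,4]>=amin]
E
python3 - <<'E'
from h import *
s=manip.state();print(s['time'],s['tool_pos'],s['tool_rot'],s['contact_force'],s['gripper_width'])
F=[]
for n in('top','side'):
    f=manip.grab_frame(n);cv2.imwrite(f'pics/{n}0.png',f['frame']);
    print(n,-np.array(f['R']).T@np.array(f['t']))
    for nm,lo,hi in(('red',(0,120,80),(8,255,255)),('red2',(172,120,80),(180,255,255)),('blue',(100,120,50),(130,255,255)),('green',(40,80,40),(85,255,255))):
        for b in blobs(f,lo,hi):print(nm,b,ray(f,*b[0],.158).round(4))
E
```

```text
0.0 [0.17891186 0.59817798 0.23003831] [-2.67590072e-04  1.44852519e-01  9.89452701e-01 -1.01432126e-03] [-0.15897426 -0.11504733 -0.18453715] 1.0013551456384464
top [0.46091942 0.11458778 0.89486581]
red ([280.9, 254.1], [278, 251, 6, 7, 31]) [0.5279 0.1273 0.158 ]
blue ([268.4, 194.2], [244, 170, 46, 45, 1333]) [0.6165 0.1464 0.158 ]
blue ([279.3, 222.8], [274, 215, 12, 17, 93]) [0.574 0.13  0.158]
blue ([61.4, 261.7], [57, 216, 17, 94, 363]) [0.516  0.4388 0.158 ]
blue ([293.0, 253.3], [290, 244, 7, 19, 125]) [0.5291 0.1097 0.158 ]
green ([218.1, 129.6], [198, 108, 39, 41, 1087]) [0.714  0.2222 0.158 ]
green ([229.6, 157.2], [211, 145, 32, 18, 97]) [0.6719 0.2043 0.158 ]
side [ 0.35193112 -0.40903098  0.50328529]
red ([0.5, 439.8], [0, 426, 3, 29, 52]) [ 0.1816 -0.1175  0.158 ]
blue ([315.4, 212.8], [307, 207, 17, 13, 173]) [0.5346 0.1136 0.158 ]
green ([401.8, 178.1], [386, 151, 32, 48, 1069]) [0.6995 0.1617 0.158 ]
green ([400.9, 233.6], [391, 226, 22, 14, 205]) [0.6224 0.0233 0.158 ]
```

```bash
ls
```

```text
h.py
pics
```

View pics/top0.png

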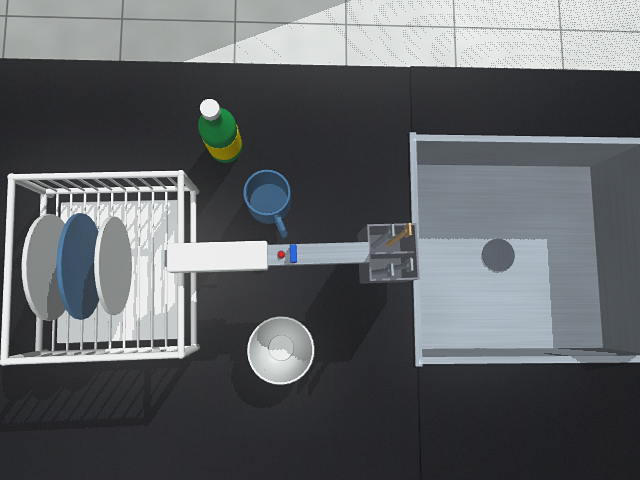

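View pics/side0.png

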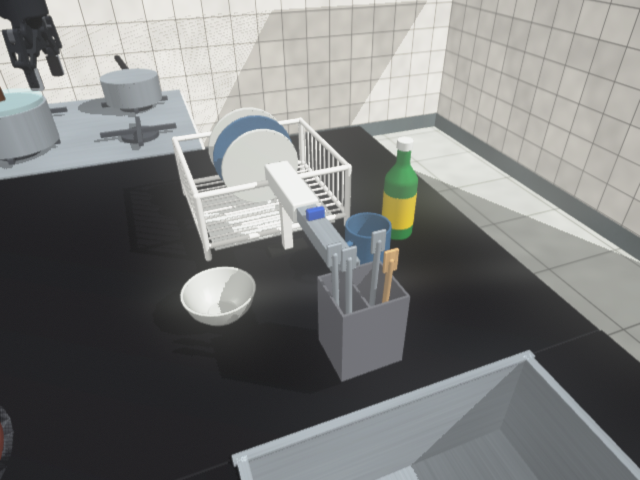

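Top view: button at about (281,254), blue ridge (293,253), white housing cols 167–267, caddy at (390,252); the arm points along roughly world -y, with the mug (267,195) and bowl (281,350) on either side. The side view agrees. Next I'll get the yaw from the housing edges.

```bash
python3 - <<'E'
from h import *
f=manip.grab_frame('top');g=f['frame'].astype(int)
gray=g.mean(2)
# housing rows edges over columns 205..262
def edges(c0,c1,z,thr,rmid=256):
    T=[];B=[];W=[]
    for c in range(c0,c1,3):
        m=gray[:,c]>thr; r=rmid
        a=r
        while m[a-1]:a-=1
        b=r
        while m[b+1]:b+=1
        T.append(ray(f,c,a-.5,z));B.append(ray(f,c,b+.5,z))
    for P in(T,B):
        P=np.array(P);k=np.polyfit(P[:,1],P[:,0],1);print('slope dx/dy',k,'res',np.std(P[:,0]-np.polyval(k,P[:,1])), P[0].round(4),P[-1].round(4))
print(gray[225:285,230].astype(int)); print(gray[225:285,330].astype(int))
edges(205,262,.158,150); 
try: edges(302,360,.152,100)
except Exception as e:print(e)
print('button',ray(f,280.9,254.1,.157),'ridge',ray(f,293,253.3,.168))
E
```

```text
[ 55  52  54  55  52  55  55  55  55  55  55  56  58  56  55  50  94 245
 240 238 238 238 238 237 238 237 237 237 238 237 238 237 238 237 237 237
 237 238 238 237 238 238 238 239 206 133  95  64  64  65  64  67  64  64
  65  64  64  63  61  63]
[ 49  50  47  49  49  50  49  48  49  50  51  48  48  48  48  49  48  36
 182 182 181 176 172 176 178 181 175 173 181 183 177 181 181 175 172 173
 174 180 114  67  47  49  50  50  49  50  50  52  51  38  39  38  40  38
  38  39  39  38  39  36]
slope dx/dy [-0.03078189  0.55276027] res 0.00037326785655902763 [0.5459 0.2372 0.158 ] [0.5477 0.1593 0.158 ]
slope dx/dy [-0.03663064  0.51244511] res 0.00042976470312516775 [0.5038 0.2361 0.158 ] [0.5069 0.1588 0.158 ]
slope dx/dy [-0.03850098  0.54822798] res 0.0004335088895625875 [0.5442 0.0965 0.152 ] [0.5476 0.0119 0.152 ]
slope dx/dy [-0.03129222  0.51703953] res 0.00041352711465881474 [0.5132 0.0964 0.152 ] [0.5164 0.0123 0.152 ]
button [0.52799473 0.12732014 0.157     ] ridge [0.52820809 0.10977631 0.168     ]
```

Call:
play_rows:
  series:
    - [[0.018,-0.023,0.003,0,0,-4,0],[0.018,-0.023,0.003,0,0,-4,0],[0.018,-0.023,0.003,0,0,-4,0],[0.018,-0.023,0.003,0,0,-4,0],[0.018,-0.023,0.003,0,0,-4,0],[0.018,-0.023,0.003,0,0,-4,0],[0.018,-0.023,0.003,0,0,-4,0],[0.018,-0.023,0.003,0,0,-4,0],[0.018,-0.023,0.003,0,0,-4,0],[0.018,-0.023,0.003,0,0,-4,0]]

```text
time: 1.15
tool_pos: [0.3596, 0.3676, 0.2611]
tool_rot: [-0.0, 0.476, 0.88, -0.0]
contact_force: [0.5, 0.8, 0.2]
gripper_width: 0.002
grasp_force: 0.0
```

Call:
play_rows:
  series:
    - [[0.017,-0.024,0,0,0,-3.1,0],[0.017,-0.024,0,0,0,-3.1,0],[0.017,-0.024,0,0,0,-3.1,0],[0.017,-0.024,0,0,0,-3.1,0],[0.017,-0.024,0,0,0,-3.1,0],[0.017,-0.024,0,0,0,-3.1,0],[0.017,-0.024,0,0,0,-3.1,0],[0.017,-0.024,0,0,0,-3.1,0],[0.017,-0.024,0,0,0,-3.1,0],[0,0,0,0,0,-3.1,0]]

```text
time: 2.15
tool_pos: [0.5134, 0.1502, 0.2608]
tool_rot: [0.0, 0.695, 0.719, -0.001]
contact_force: [-0.6, 0.6, -0.9]
gripper_width: -0.004
grasp_force: 0.0
```

Call:
play_rows:
  series:
    - [[0,0,0,0,0,0,0],[0,0,0,0,0,0,0]]

```text
time: 2.35
tool_pos: [0.5119, 0.1528, 0.261]
tool_rot: [-0.0, 0.692, 0.722, -0.0]
contact_force: [0.5, 0.6, 0.2]
gripper_width: 0.0
grasp_force: 0.0
```

```bash
python3 - <<'E'
from h import *
f=manip.grab_frame('wrist');cv2.imwrite('pics/w1.png',f['frame'])
print('tcp px',proj(f,manip.state()['tool_pos']))
for nm,lo,hi,z in(('red',(0,120,80),(8,255,255),.157),('blue',(105,150,50),(130,255,255),.168)):
    for b in blobs(f,lo,hi,60):print(nm,b,ray(f,*b[0],z).round(4))
E
```

```text
tcp px [312.77571595 295.62866268]
red ([337.3, 264.3], [332, 258, 12, 14, 124]) [0.5302 0.1288 0.157 ]
blue ([348.4, 290.1], [333, 284, 24, 17, 170]) [0.538  0.1144 0.168 ]
```

View pics/w1.png

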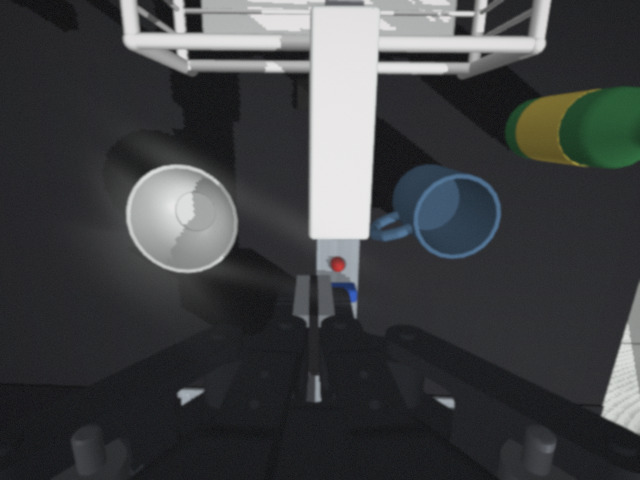

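Wrist view: the button at (337,264) and the ridge (348,290) are in front of the shut fingertips (313,280). The two views put the button at about (0.529, 0.128), agreeing to 2 mm.

Call:
play_rows:
  series:
    - [[0.004,-0.006,-0.02,0,0,0,0],[0.004,-0.006,-0.02,0,0,0,0],[0.004,-0.006,-0.02,0,0,0,0],[0.005,-0.005,-0.02,0,0,0,0],[0,0,-0.006,0,0,-0.4,0],[0,0,0,0,0,0,0],[0,0,0,0,0,0,0]]

```text
time: 3.1
tool_pos: [0.5294, 0.1303, 0.1764]
tool_rot: [0.0, 0.695, 0.719, 0.001]
contact_force: [0.5, -1.0, -0.1]
gripper_width: -0.0
grasp_force: 0.0
```

```bash
python3 - <<'E'
from h import *
f=manip.grab_frame('side');s=manip.state();print(s['tool_pos'],s['contact_force'])
c=cv2.resize(f['frame'][120:280,220:420],None,fx=4,fy=4,interpolation=cv2.INTER_CUBIC)[:600]
w=manip.grab_frame('wrist');c2=w['frame'][170:370,200:460]
print([(b,) for b in blobs(w,(0,120,80),(8,255,255),30)])
o=np.zeros((600,800,3),np.uint8);o[:,:]=c[:600,:800];cv2.imwrite('pics/s2.png',o)
E
```

```text
[0.52971012 0.13027881 0.17677041] [-0.82463959  0.16512626  0.50592346]
[(([313.5, 272.3], [306, 269, 16, 7, 64]),)]
```

View pics/s2.png

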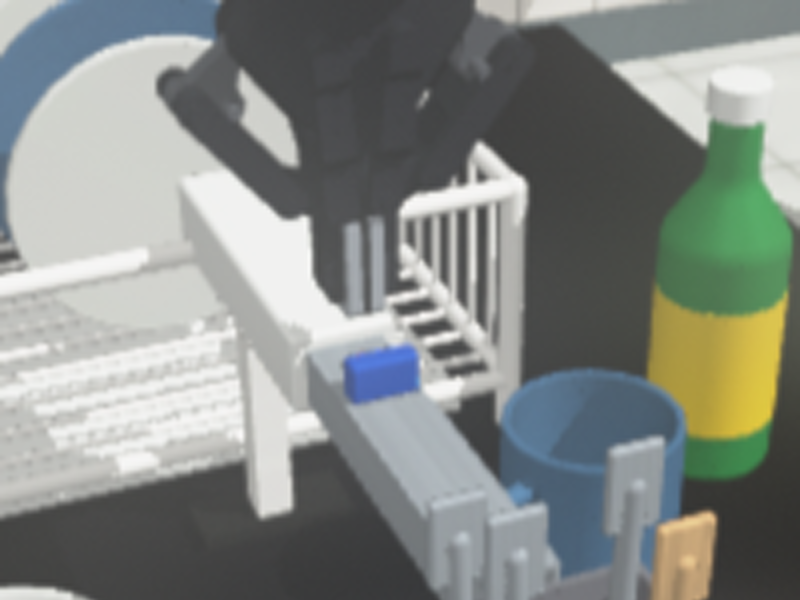

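Side view: the shut fingertips (365,305 in the crop) stand above and behind the blue ridge (382,372), centred across the arm. Now I'll lower slowly onto the button.

Call:
play_rows:
  series:
    - [[0,0,-0.007,0,0,0,0],[0,0,-0.007,0,0,0,0],[0,0,-0.004,0,0,0,0],[0,0,-0.002,0,0,0,0],[0,0,0,0,0,0,0]]

```text
time: 3.7
tool_pos: [0.5291, 0.1298, 0.1556]
tool_rot: [-0.0, 0.695, 0.719, -0.0]
contact_force: [-2.7, 0.3, 5.4]
gripper_width: -0.002
grasp_force: 2.4
```

Call:
play_rows:
  series:
    - [[0,0,-0.001,0,0,0,0],[0,0,-0.001,0,0,0,0],[0,0,0,0,0,0,0]]

```text
time: 4.0
tool_pos: [0.5292, 0.1298, 0.1538]
tool_rot: [-0.0, 0.695, 0.719, -0.0]
contact_force: [-3.4, -0.3, 6.5]
gripper_width: -0.002
grasp_force: 2.9
```

Call:
play_rows:
  series:
    - [[0,0,-0.001,0,0,0,0],[0,0,-0.0006,0,0,0,0],[0,0,0,0,0,0,0]]

```text
time: 4.3
tool_pos: [0.5291, 0.1298, 0.1524]
tool_rot: [-0.0, 0.695, 0.719, -0.0]
contact_force: [-3.9, -0.3, 7.2]
gripper_width: -0.001
grasp_force: 3.3
```

Flush (7.2 N). Now I'll move outward to meet the ridge.

Call:
play_rows:
  series:
    - [[0,-0.001,0,0,0,0,0],[0,-0.001,0,0,0,0,0],[0,-0.001,0,0,0,0,0],[0,0,0,0,0,0,0]]

```text
time: 4.7
tool_pos: [0.53, 0.1276, 0.153]
tool_rot: [0.0, 0.695, 0.719, 0.002]
contact_force: [-2.5, 2.4, 5.7]
gripper_width: 0.001
grasp_force: 3.1
```

Call:
play_rows:
  series:
    - [[0,-0.0007,0,0,0,0,0],[0,-0.0007,0,0,0,0,0],[0,0,0,0,0,0,0]]

```text
time: 5.0
tool_pos: [0.5303, 0.1264, 0.1532]
tool_rot: [0.0, 0.695, 0.719, 0.002]
contact_force: [-1.0, 2.9, 6.0]
gripper_width: -0.005
grasp_force: 3.0
```

Call:
play_rows:
  series:
    - [[0,0,-0.0008,0,0,0,0],[0,-0.0008,-0.0004,0,0,0,0],[0,0,0,0,0,0,0]]

```text
time: 5.3
tool_pos: [0.5304, 0.1256, 0.1521]
tool_rot: [0.0, 0.695, 0.719, 0.002]
contact_force: [-1.1, 2.9, 6.4]
gripper_width: 0.004
grasp_force: 3.3
```

Call:
play_rows:
  series:
    - [[0,-0.0008,0,0,0,0,0],[0,-0.0008,0,0,0,0,0],[0,0,0,0,0,0,0]]

```text
time: 5.6
tool_pos: [0.5305, 0.1246, 0.1522]
tool_rot: [-0.0, 0.695, 0.719, 0.003]
contact_force: [-0.5, 5.4, 5.9]
gripper_width: 0.001
grasp_force: 4.5
```

Ridge contact. I'll press a touch more and push gently.

Call:
play_rows:
  series:
    - [[0,0,-0.0006,0,0,0,0],[0,-0.0007,0,0,0,0,0],[0,0,0,0,0,0,0]]

```text
time: 5.9
tool_pos: [0.5305, 0.1242, 0.152]
tool_rot: [-0.0, 0.695, 0.719, 0.003]
contact_force: [-0.8, 6.5, 8.4]
gripper_width: 0.002
grasp_force: 5.1
```

Call:
play_rows:
  series:
    - [[0,-0.0007,-0.0003,0,0,0,0],[0,0,0,0,0,0,0]]

```text
time: 6.1
tool_pos: [0.5306, 0.1235, 0.1521]
tool_rot: [-0.0, 0.695, 0.719, 0.003]
contact_force: [-3.0, 6.1, 8.9]
gripper_width: -0.001
grasp_force: 5.5
```

Call:
play_rows:
  series:
    - [[0,-0.0008,0,0,0,0,0],[0,-0.0008,0,0,0,0,0],[0,0,0,0,0,0,0]]

```text
time: 6.4
tool_pos: [0.5306, 0.1223, 0.152]
tool_rot: [-0.0, 0.695, 0.719, 0.003]
contact_force: [-1.6, 7.2, 9.0]
gripper_width: 0.003
grasp_force: 5.7
```

Call:
play_rows:
  series:
    - [[0,-0.0008,0,0,0,0,0],[0,-0.0008,0,0,0,0,0],[0,0,0,0,0,0,0]]

```text
time: 6.7
tool_pos: [0.5306, 0.1218, 0.1521]
tool_rot: [-0.001, 0.695, 0.719, 0.004]
contact_force: [-1.5, 11.5, 9.1]
gripper_width: -0.0
grasp_force: 7.3
```

Call:
play_rows:
  series:
    - [[0,-0.0007,-0.0002,0,0,0,0],[0,0,0,0,0,0,0]]

```text
time: 6.9
tool_pos: [0.5306, 0.1214, 0.1521]
tool_rot: [-0.001, 0.695, 0.719, 0.005]
contact_force: [-2.1, 12.5, 10.1]
gripper_width: 0.007
grasp_force: 7.7
```

Call:
play_rows:
  series:
    - [[0,-0.0007,-0.0002,0,0,0,0],[0,-0.0004,0,0,0,0,0],[0,0,0,0,0,0,0]]

```text
time: 7.2
tool_pos: [0.5306, 0.1211, 0.1521]
tool_rot: [-0.002, 0.695, 0.719, 0.005]
contact_force: [-2.4, 12.8, 9.8]
gripper_width: 0.003
grasp_force: 8.9
```

```bash
python3 - <<'E'
from h import *
f=manip.grab_frame('side')
g=cv2.imread('pics/side0.png')
for q in(dict(frame=g),f):
    print([b for b in blobs(q,(105,150,50),(130,255,255),60)])
# caddy shift by phase correlation
a,b=[cv2.cvtColor(np.ascontiguousarray(x[230:380,310:415]),cv2.COLOR_BGR2GRAY).astype(np.float32) for x in(g,f['frame'])]
print(cv2.phaseCorrelate(a,b))
for s in(0,.001,.005):
    print(s,proj(f,[.528+.034*s,.1-.0-s,.168]))
s=manip.state();print(s['tool_pos'],s['contact_force'],s['ft_torque'])
cv2.imwrite('pics/s3.png',cv2.resize(f['frame'][140:260,260:420],None,fx=5,fy=5,interpolation=cv2.INTER_CUBIC))
E
```

```text
[]
[([316.6, 214.0], [308, 208, 17, 13, 163])]
((1.4191228063260724, 0.9353495540826913), 0.7236250907992139)
0 [314.12535985 212.44552304]
0.001 [314.39506241 212.79918575]
0.005 [315.48027063 214.22222632]
[0.53063795 0.12108199 0.15205953] [-1.64318418 14.9380572   9.07497754] [ 2.34807788  0.39559069 -0.03984267]
```

View pics/s3.png

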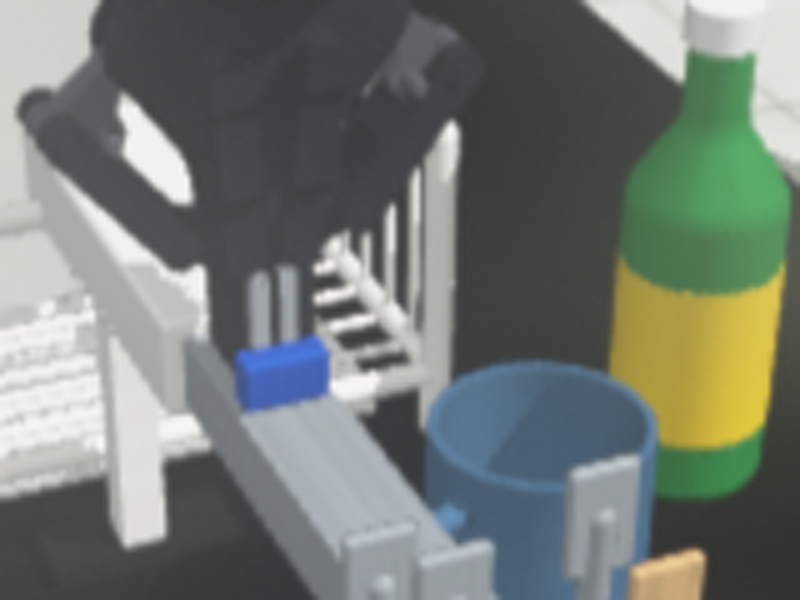

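Side view: the fingertips sit against the ridge (283,373 in the crop), and ridge and caddy have moved about 3.5 mm outward, so the dome is slipping under the hole's edge. I'll keep pushing gently.

Call:
play_rows:
  series:
    - [[0,-0.0007,0,0,0,0,0],[0,-0.0005,0,0,0,0,0],[0,0,0,0,0,0,0]]

```text
time: 7.55
tool_pos: [0.5308, 0.1171, 0.1519]
tool_rot: [0.001, 0.695, 0.719, 0.003]
contact_force: [-1.2, 3.4, 9.8]
gripper_width: -0.002
grasp_force: 5.3
```

Call:
play_rows:
  series:
    - [[0,-0.0007,0,0,0,0,0],[0,-0.0005,0,0,0,0,0],[0,0,0,0,0,0,0]]

```text
time: 7.85
tool_pos: [0.5309, 0.1155, 0.152]
tool_rot: [0.001, 0.695, 0.719, 0.003]
contact_force: [-1.6, 4.8, 9.3]
gripper_width: -0.003
grasp_force: 5.7
```

Through: about 9 mm out, with the wall holding the button. I'll lift the tip off the tube and slide on against the ridge only.

Call:
play_rows:
  series:
    - [[0,0,0.003,0,0,0,0],[0,0,0.003,0,0,0,0],[0,-0.001,0,0,0,0,0],[0,-0.002,0,0,0,0,0],[0,-0.002,0,0,0,0,0],[0,-0.002,0,0,0,0,0],[0,-0.002,0,0,0,0,0],[0,0,0,0,0,0,0]]

```text
time: 8.65
tool_pos: [0.529, 0.1053, 0.1546]
tool_rot: [-0.0, 0.695, 0.719, 0.0]
contact_force: [0.6, 3.3, -0.5]
gripper_width: -0.0
grasp_force: 1.7
```

Call:
play_rows:
  series:
    - [[0.0001,-0.002,0,0,0,0,0],[0.0001,-0.002,0,0,0,0,0],[0.0001,-0.002,0,0,0,0,0],[0.0001,-0.002,0,0,0,0,0],[0.0001,-0.002,0,0,0,0,0],[0,0,0,0,0,0,0]]

```text
time: 9.25
tool_pos: [0.5294, 0.0951, 0.1546]
tool_rot: [-0.0, 0.695, 0.719, -0.0]
contact_force: [1.0, 2.7, -1.6]
gripper_width: -0.0
grasp_force: 1.5
```

Call:
play_rows:
  series:
    - [[0.0001,-0.002,0,0,0,0,0],[0.0001,-0.002,0,0,0,0,0],[0.0001,-0.002,0,0,0,0,0],[0,-0.002,0,0,0,0,0],[0.0001,-0.002,0,0,0,0,0],[0,0,0,0,0,0,0]]

```text
time: 9.85
tool_pos: [0.5297, 0.0852, 0.1546]
tool_rot: [-0.0, 0.695, 0.719, -0.0]
contact_force: [0.3, 4.0, -1.9]
gripper_width: 0.004
grasp_force: 1.8
```

Call:
play_rows:
  series:
    - [[0,-0.001,0,0,0,0,0],[0.0001,-0.001,0,0,0,0,0],[0,-0.001,0,0,0,0,0]]

```text
time: 10.15
tool_pos: [0.5298, 0.0829, 0.1547]
tool_rot: [-0.001, 0.695, 0.719, 0.0]
contact_force: [1.0, 7.3, -2.0]
gripper_width: 0.002
grasp_force: 3.3
```

Call:
play_rows:
  series:
    - [[0,-0.001,0,0,0,0,0],[0.0001,-0.001,0,0,0,0,0]]

```text
time: 10.35
tool_pos: [0.5298, 0.081, 0.1546]
tool_rot: [-0.001, 0.695, 0.719, 0.0]
contact_force: [0.4, 6.5, -2.2]
gripper_width: 0.004
grasp_force: 3.3
```

Call:
play_rows:
  series:
    - [[0,-0.001,0,0,0,0,0],[0.0001,-0.001,0,0,0,0,0],[0,0,0,0,0,0,0]]

```text
time: 10.65
tool_pos: [0.5299, 0.0786, 0.1546]
tool_rot: [-0.001, 0.695, 0.719, -0.0]
contact_force: [0.4, 5.2, -1.9]
gripper_width: -0.001
grasp_force: 2.5
```

Call:
play_rows:
  series:
    - [[0,-0.001,0,0,0,0,0],[0.0001,-0.001,0,0,0,0,0],[0,0,0,0,0,0,0]]

```text
time: 10.95
tool_pos: [0.5302, 0.0752, 0.155]
tool_rot: [0.0, 0.695, 0.719, -0.001]
contact_force: [0.6, 0.0, -0.6]
gripper_width: 0.002
grasp_force: 0.0
```

Force dropped suddenly, so I'll check whether the button has popped up.

```bash
python3 - <<'E'
from h import *
f=manip.grab_frame('wrist')
p=proj(f,[.528,.127,.158]);print(p)
print(blobs(f,(0,120,60),(8,255,255),5))
u,v=[int(k) for k in p]
c=f['frame'][max(v-60,0):v+90,max(u-100,0):u+100]
cv2.imwrite('pics/w4.png',cv2.resize(c,None,fx=4,fy=4,interpolation=cv2.INTER_CUBIC)[:600,:800])
t=manip.grab_frame('top');print(blobs(t,(0,120,60),(8,255,255),5),blobs(t,(105,150,50),(130,255,255),40))
g=manip.grab_frame('side');print(blobs(g,(105,150,50),(130,255,255),40), blobs(g,(0,120,60),(8,255,255),5))
print(manip.state()['contact_force'],manip.state()['tool_pos'])
E
```

```text
[311.55019011 172.21065039]
[([317.8, 166.2], [307, 158, 22, 17, 271])]
[([337.3, 375.6], [267, 180, 145, 300, 21287]), ([336.2, 222.2], [290, 184, 91, 86, 6705]), ([269.8, 264.6], [269, 263, 3, 5, 8]), ([323.6, 269.7], [320, 269, 8, 2, 12]), ([405.8, 286.0], [405, 280, 2, 12, 16]), ([399.8, 289.6], [398, 289, 4, 2, 5]), ([407.9, 313.6], [407, 310, 2, 9, 10]), ([339.2, 379.9], [289, 379, 99, 4, 125])] []
[([329.7, 231.0], [320, 224, 19, 15, 204])] [([296.2, 2.2], [289, 0, 14, 8, 45]), ([0.5, 440.1], [0, 427, 3, 28, 53])]
[ 0.10902043  0.35508985 -0.04091071] [0.53056959 0.07547715 0.15537646]
```

View pics/w4.png

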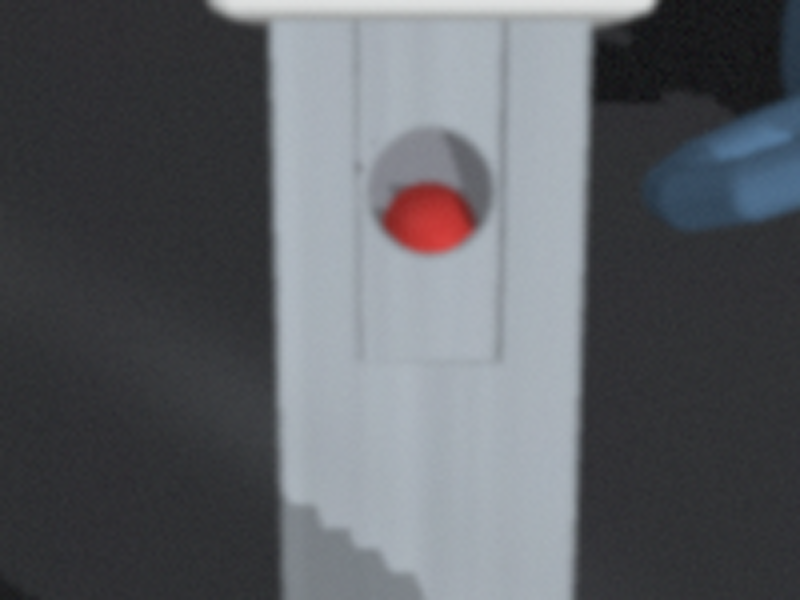

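Wrist crop: the next hole (430,190) is almost over the red button (430,218). The dome is half up and still caught under the outer edge, so it needs about 3 mm more outward.

Call:
play_rows:
  series:
    - [[0,-0.001,0,0,0,0,0],[0,0,0,0,0,0,0]]

```text
time: 11.3
tool_pos: [0.5306, 0.0748, 0.1554]
tool_rot: [0.0, 0.695, 0.719, -0.0]
contact_force: [0.3, -0.7, -0.0]
gripper_width: -0.001
grasp_force: 0.0
```

Call:
play_rows:
  series:
    - [[0,-0.001,0,0,0,0,0],[0,0,0,0,0,0,0]]

```text
time: 11.5
tool_pos: [0.5305, 0.0739, 0.1552]
tool_rot: [0.0, 0.695, 0.719, -0.0]
contact_force: [-0.1, 0.4, -0.8]
gripper_width: -0.0
grasp_force: 0.0
```

Call:
play_rows:
  series:
    - [[0,-0.001,0,0,0,0,0],[0,0,0,0,0,0,0]]

```text
time: 11.7
tool_pos: [0.5305, 0.073, 0.1552]
tool_rot: [0.0, 0.695, 0.719, -0.0]
contact_force: [0.4, 0.6, -0.2]
gripper_width: 0.004
grasp_force: 0.0
```

```bash
python3 - <<'E'
from h import *
f=manip.grab_frame('wrist')
print(blobs(f,(0,120,60),(8,255,255),30))
p=proj(f,[.528,.127,.158]);u,v=[int(k) for k in p];print(p)
print(manip.state()['contact_force'],manip.state()['tool_pos'])
cv2.imwrite('pics/w5.png',cv2.resize(f['frame'][v-60:v+90,u-100:u+100],None,fx=4,fy=4,interpolation=cv2.INTER_CUBIC))
g=manip.grab_frame('side');print(blobs(g,(105,150,50),(130,255,255),40))
E
```

```text
[([317.4, 164.2], [306, 152, 24, 25, 466])]
[311.03799526 166.02398569]
[-0.55679537  0.39374202 -0.59245983] [0.53047644 0.07306172 0.15518721]
[([330.5, 232.1], [321, 225, 19, 15, 210])]
```

View pics/w5.png

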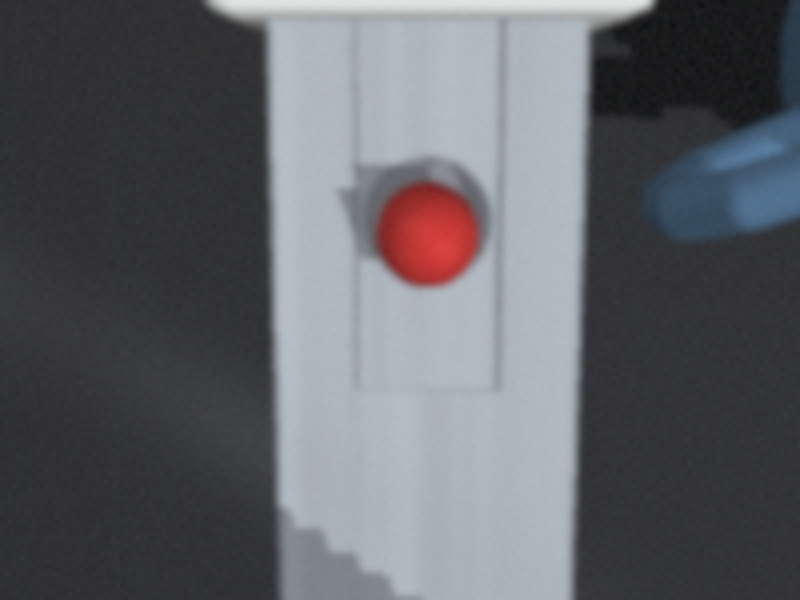

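Wrist crop: the whole red dome is now visible, centred at (428,234) and casting a shadow on the tube, so the button has snapped up in the next hole. I'll back off and lift away.

Call:
play_rows:
  series:
    - [[0,0.003,0,0,0,0,0],[0,0.002,0.005,0,0,0,0],[0,0,0.02,0,0,0,0],[0,0,0.03,0,0,0,0],[0,0,0.03,0,0,0,0],[-0.02,0,0.02,0,0,0,0],[-0.02,0,0.01,0,0,0,0],[0,0,0,0,0,0,0],[0,0,0,0,0,0,0]]

```text
time: 12.7
tool_pos: [0.4907, 0.0783, 0.2704]
tool_rot: [0.0, 0.695, 0.719, 0.0]
contact_force: [0.5, 1.1, -0.5]
gripper_width: 0.001
grasp_force: 0.0
```

```bash
python3 - <<'E'
from h import *
s=manip.state();print(s['time'],s['contact_force'],s['tool_pos'])
f=manip.grab_frame('wrist');print([(b,ray(f,*b[0],.157).round(4)) for b in blobs(f,(0,120,60),(8,255,255),20)])
g=manip.grab_frame('side');print(blobs(g,(105,150,50),(130,255,255),40))
E
```

```text
12.7 [ 0.5026096   1.05437476 -0.47146223] [0.49072769 0.07829095 0.27044205]
[(([372.4, 158.8], [366, 153, 14, 13, 139]), array([0.5297, 0.1275, 0.157 ]))]
[([331.0, 232.0], [322, 226, 18, 14, 180])]
```

```bash
python3 -c "
from plant import manip
print(manip.job_done())"
```

```text
the job is handed in; nothing more can be done
None
```

The dish rack arm is out at its next hole, about 50 mm further, with the red button fully up; the gripper is clear, nothing else was touched, and the job was handed in at about 13 s of the 48 s allowed (no verdict returned).

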